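Sort slide blocks with the gap gauge

TASK

Sort the three steel slide blocks by trying them in the gap gauge, one at a time: slide the block, foot down, along the gauge plate from the open end into the gap between the jaws. A block that fits goes right through and is left standing upright on the plate in the lane behind the jaws, clear of them; the one that is too wide goes into the red bin. Never force a block against the jaws, and leave the bearing, the bolt and the roll of tape where they are.

Things in the scene. Friction and masses are not known exactly. Their poses are not given: they have to be found in the camera images.
- gauge: gap gauge, fixed: dark steel plate 8 mm thick, 120 mm (x) by 275 mm (y from -165 to +110). A lane runs along its y axis: open run-in end at +y, two steel jaws about y = 0, behind them (y -16 to -155 mm) a lane 52.5 mm wide between rails, with an end stop at y -155. Jaws, rails and stop reach 38 mm height, screw heads 42. Origin: underside of the plate below the middle of the gap, z up
- jaws: the two jaws, fixed on the gauge; origin and axes as the gauge's. The gap between them is 51.5 mm wide (x) and 30 mm long (y +-15 mm); a 45 degree lead-in chamfer widens it out to y +23 mm. A good block has about 2.5 mm to spare in all; a wide one is about 4 mm too wide and does not go into the lane behind either
- block_a: a steel slide block, 0.35 kg: square foot 32 mm high and about 50 mm wide (not all blocks are equally wide; which are too wide is not known), then a square shank 28 x 28 mm from 32 to 86 mm height, faces parallel to the foot's, then a 16 mm threaded stud to 102 mm. Origin: centre of the underside, z up, x and y square to its faces
- block_b: another steel slide block, 0.35 kg: square foot 32 mm high and about 50 mm wide (not all blocks are equally wide; which are too wide is not known), then a square shank 28 x 28 mm from 32 to 86 mm height, faces parallel to the foot's, then a 16 mm threaded stud to 102 mm. Origin: centre of the underside, z up, x and y square to its faces
- block_c: a third steel slide block, 0.35 kg: square foot 32 mm high and about 50 mm wide (not all blocks are equally wide; which are too wide is not known), then a square shank 28 x 28 mm from 32 to 86 mm height, faces parallel to the foot's, then a 16 mm threaded stud to 102 mm. Origin: centre of the underside, z up, x and y square to its faces
- red_bin: open red plastic bin, fixed, 131 mm (x) by 171 mm (y), 85 mm high, walls up to 16 mm thick incl. slope (inside at the floor about 100 x 140 mm), floor about 9 mm up. Origin: centre of its underside
- bearing: bystander: steel ball bearing 47 mm, 14 mm high, lying flat; origin at its underside
- bolt: bystander: rusty bolt with nut, 81 mm long, 22 mm high, lying; origin at its underside
- tape_roll: bystander: roll of black tape 55 mm, 19 mm high; origin at its underside
Not all that is in view belongs to the job. Leave any blue look-alike of the block_a alone. What is shaped like the block_b but turquoise is not meant.

How it is judged:
On the way, in this order (a step that is already met when the one before it is completed fails the run):
1. a block is between the jaws, foot down (((x of block_a in the frame of gauge between -0.006 and 0.006 m and y of block_a in the frame of gauge between -0.015 and 0.015 m and z of block_a in the frame of gauge between 0 and 0.024 m) or (x of block_b in the frame of gauge between -0.006 and 0.006 m and y of block_b in the frame of gauge between -0.015 and 0.015 m and z of block_b in the frame of gauge between 0 and 0.024 m) or (x of block_c in the frame of gauge between -0.006 and 0.006 m and y of block_c in the frame of gauge between -0.015 and 0.015 m and z of block_c in the frame of gauge between 0 and 0.024 m))), for 0.05 s.
2. with one block standing in the lane behind the jaws, another is between the jaws, foot down ((((x of block_a in the frame of gauge between -0.006 and 0.006 m and y of block_a in the frame of gauge between -0.015 and 0.015 m and z of block_a in the frame of gauge between 0 and 0.024 m) and (x of block_b in the frame of gauge between -0.007 and 0.007 m and y of block_b in the frame of gauge between -0.16 and -0.037 m and z of block_b in the frame of gauge between 0.005 and 0.0125 m and angle between block_b's own z axis and vertical below 0.1 rad and linear speed of block_b below 0.02 m/s)) or ((x of block_a in the frame of gauge between -0.006 and 0.006 m and y of block_a in the frame of gauge between -0.015 and 0.015 m and z of block_a in the frame of gauge between 0 and 0.024 m) and (x of block_c in the frame of gauge between -0.007 and 0.007 m and y of block_c in the frame of gauge between -0.16 and -0.037 m and z of block_c in the frame of gauge between 0.005 and 0.0125 m and angle between block_c's own z axis and vertical below 0.1 rad and linear speed of block_c below 0.02 m/s)) or ((x of block_b in the frame of gauge between -0.006 and 0.006 m and y of block_b in the frame of gauge between -0.015 and 0.015 m and z of block_b in the frame of gauge between 0 and 0.024 m) and (x of block_a in the frame of gauge between -0.007 and 0.007 m and y of block_a in the frame of gauge between -0.16 and -0.037 m and z of block_a in the frame of gauge between 0.005 and 0.0125 m and angle between block_a's own z axis and vertical below 0.1 rad and linear speed of block_a below 0.02 m/s)) or ((x of block_b in the frame of gauge between -0.006 and 0.006 m and y of block_b in the frame of gauge between -0.015 and 0.015 m and z of block_b in the frame of gauge between 0 and 0.024 m) and (x of block_c in the frame of gauge between -0.007 and 0.007 m and y of block_c in the frame of gauge between -0.16 and -0.037 m and z of block_c in the frame of gauge between 0.005 and 0.0125 m and angle between block_c's own z axis and vertical below 0.1 rad and linear speed of block_c below 0.02 m/s)) or ((x of block_c in the frame of gauge between -0.006 and 0.006 m and y of block_c in the frame of gauge between -0.015 and 0.015 m and z of block_c in the frame of gauge between 0 and 0.024 m) and (x of block_a in the frame of gauge between -0.007 and 0.007 m and y of block_a in the frame of gauge between -0.16 and -0.037 m and z of block_a in the frame of gauge between 0.005 and 0.0125 m and angle between block_a's own z axis and vertical below 0.1 rad and linear speed of block_a below 0.02 m/s)) or ((x of block_c in the frame of gauge between -0.006 and 0.006 m and y of block_c in the frame of gauge between -0.015 and 0.015 m and z of block_c in the frame of gauge between 0 and 0.024 m) and (x of block_b in the frame of gauge between -0.007 and 0.007 m and y of block_b in the frame of gauge between -0.16 and -0.037 m and z of block_b in the frame of gauge between 0.005 and 0.0125 m and angle between block_b's own z axis and vertical below 0.1 rad and linear speed of block_b below 0.02 m/s)))), for 0.05 s.
At the end, for the whole second after the job is handed in: The two blocks that go through the gauge stand upright on the plate in the lane behind the jaws (centres at least 37 mm past the middle of the gap, tilt under 0.1 rad, at rest), the block that is too wide is in the red bin, at rest ((((x of block_b in the frame of gauge between -0.007 and 0.007 m and y of block_b in the frame of gauge between -0.16 and -0.037 m and z of block_b in the frame of gauge between 0.005 and 0.0125 m and angle between block_b's own z axis and vertical below 0.1 rad and linear speed of block_b below 0.02 m/s) and (x of block_c in the frame of gauge between -0.007 and 0.007 m and y of block_c in the frame of gauge between -0.16 and -0.037 m and z of block_c in the frame of gauge between 0.005 and 0.0125 m and angle between block_c's own z axis and vertical below 0.1 rad and linear speed of block_c below 0.02 m/s) and (x of block_a in the frame of red_bin between -0.06 and 0.06 m and y of block_a in the frame of red_bin between -0.08 and 0.08 m and z of block_a in the frame of red_bin below 0.06 m and linear speed of block_a below 0.02 m/s)) or ((x of block_a in the frame of gauge between -0.007 and 0.007 m and y of block_a in the frame of gauge between -0.16 and -0.037 m and z of block_a in the frame of gauge between 0.005 and 0.0125 m and angle between block_a's own z axis and vertical below 0.1 rad and linear speed of block_a below 0.02 m/s) and (x of block_c in the frame of gauge between -0.007 and 0.007 m and y of block_c in the frame of gauge between -0.16 and -0.037 m and z of block_c in the frame of gauge between 0.005 and 0.0125 m and angle between block_c's own z axis and vertical below 0.1 rad and linear speed of block_c below 0.02 m/s) and (x of block_b in the frame of red_bin between -0.06 and 0.06 m and y of block_b in the frame of red_bin between -0.08 and 0.08 m and z of block_b in the frame of red_bin below 0.06 m and linear speed of block_b below 0.02 m/s)) or ((x of block_a in the frame of gauge between -0.007 and 0.007 m and y of block_a in the frame of gauge between -0.16 and -0.037 m and z of block_a in the frame of gauge between 0.005 and 0.0125 m and angle between block_a's own z axis and vertical below 0.1 rad and linear speed of block_a below 0.02 m/s) and (x of block_b in the frame of gauge between -0.007 and 0.007 m and y of block_b in the frame of gauge between -0.16 and -0.037 m and z of block_b in the frame of gauge between 0.005 and 0.0125 m and angle between block_b's own z axis and vertical below 0.1 rad and linear speed of block_b below 0.02 m/s) and (x of block_c in the frame of red_bin between -0.06 and 0.06 m and y of block_c in the frame of red_bin between -0.08 and 0.08 m and z of block_c in the frame of red_bin below 0.06 m and linear speed of block_c below 0.02 m/s)))); the robot touches nothing.
It fails at once if a block is forced against the jaws (over 40 N) (contact force between any of block_a, block_b, block_c and jaws above 40 N).
It fails at once if the bearing disturbed (moved more than 30 mm) (distance of bearing from where it was at the start of the episode above 0.03 m).
It fails at once if the bolt disturbed (moved more than 30 mm) (distance of bolt from where it was at the start of the episode above 0.03 m).
It fails at once if the tape roll disturbed (moved more than 30 mm) (distance of tape_roll from where it was at the start of the episode above 0.03 m).
It also fails if it takes over 72 s, if anything falls off the work surface, if the arm or the gripper's body presses on something with over 40 N, if the wrist force passes 120 N, or if a joint passes its speed limit or range.

ROBOT

A 7-joint arm with a two-finger parallel gripper is mounted at the origin on a cart in front of the work surface, level with it; the furniture and walls round the work are solid. World frame = base frame: x ahead of the robot, y to its left, z up, the work surface at z = 0. Lengths are in m, angles in rad, forces in N, time in s.
With the tool pointing down it reaches from about 0.35 to 0.9 m from the base axis. Payload 8.1 kg.
Tool frame: the origin (TCP) lies on the centre line of the jaws, within the pads' length; the fingertips stand 17 mm ahead of it and the grasp point (between the pads) lies 2 mm behind it (manip.nose_length is the distance from the TCP to the fingertips, in m); x points along the fingers, y is the direction in which the jaws open and shut, and the axes are right-handed (so a half turn about x gives the same grasp; the last joint's range is limited). The gripper opens to 85 mm and grips with 20 to 120 N. Pads are 22 mm wide; open, the fingers measure 114 mm over their backs; the gripper's body (76 mm by 85 mm) begins 54 mm behind the grasp point. The pads swing forward as they close: fully open they stand 13 mm farther back than shut.
Start: joints at [1.186, 0.434, 0.025, 1.573, -0.012, 1.134, -0.075], TCP at [0.174, -0.6, 0.248] pointing down, gripper open.
Joint ranges: [-2.62, 2.62], [-0.44, 2.09], [-1.27, 1.32], [0.08, 2.57], [-1.32, 4.46], [0.12, 2], [-2.74, 2.74]. Speed limits (rad/s): [2.22, 2.22, 3.01, 3.01, 3.14, 3.14, 3.14].

INTERFACE

Orientations are given as [roll, pitch, yaw] about the fixed x, y, z axes, in that order (R = Rz(yaw) Ry(pitch) Rx(roll)).
In Python, from plant import sensors, optics, manip gives the robot as it stands.
- The arm moves only by the tool arm_command, never from a script. Its argument "steps" is a list of rows, each a list of 3 entries, a list of its own where there are three numbers: the closure in counts, from 0 (fully open) to 255 (shut), then the shift along the tool's x, y, z in m, then the turn about the tool's x in rad. In form: [[jaw, [tx, ty, tz], twist], ...]. A call has 1 to 5 rows; each row is the pose to reach, as a shift and turn from the pose commanded when the call began, along the tool's axes at that moment; what a row does not reach only later rows make up. A row lasts 1/8 s, in which the tool goes at most 62.5 mm and 10.7 degrees, less where a joint would pass 70% of its speed; a pose out of reach is approached as far as the arm can. A call with a gripper value outside its range is refused whole. The fingers move at their own pace and stop on an object; "squeeze" is the grip in N (left out, the last holds). Time passes only in rows, so rows that repeat a pose let the fingers close. It gives the time, the measured TCP pose, the force and the opening at its end, in the units of the state.
- sensors.get_obs(): the state, without advancing time (a new reading comes with each control period).
- optics.camera(name): name is "scene" or "top" or "wrist"; returns a dict with "frame" (400x640x3 uint8, blue, green, red), "camera_matrix" (3x3 intrinsics, pixels), "view" (4x4, takes a point from world to camera coordinates); the wrist camera has in their place "tool_from_camera" (4x4, takes a point from camera to tool coordinates, whose origin is the TCP and whose axes are the tool frame's). Camera axes: x right, y up, looking along -z (the intrinsics and any distortion apply to the point x, -y, -z); pixel columns grow to the right and rows downward; lengths in m; the calibration is good to about 2 mm. A picture is of the moment at which its call begins: read the wrist's pose just before it. There is no depth.
- manip.finish_job(): hands the job in, once; it reports no verdict.
The state is a dict: "t": time; "q": joint angles; "joint_vel": joint speeds; "effort": joint torques, N m; "eef_pos": TCP position; "orientation": TCP orientation; "ft_force": force on the tool from outside, world axes, zero at the start; "torque": the same for the moment, N m; "finger_gap": finger opening in m.
Only numpy, scipy, OpenCV 4.12 (cv2) and the standard library are available. Lean on these libraries where they do the work, as an engineer would, in place of code of your own. Each camera call takes 0.05 s, during which the arm holds its last target. There are 200 camera calls.

## Working session

There is one attempt and no reset: what is moved stays moved. The work goes in short steps, Python scripts to look and compute and a tool call to move; the robot and the scene stay as the last step left them, time stands still between calls to the robot, and variables do not carry over. Pictures are saved under pics/ and viewed, about 8 in all and at most 12, crops included, and the job is handed in when it is done.

Besides the shell and the picture viewer there is one more tool, called after ">>>" as name(argument=value, ...), one argument or row to a line, values as JSON. arm_command: Moves the arm, as the interface text tells. Its arguments: {"type":"object","properties":{"steps":{"type":"array"},"squeeze":{"type":"number"}},"required":["steps"]}

```bash
mkdir -p pics
python3 - <<'E'
from plant import sensors, optics, manip
import cv2,numpy as np
o=sensors.get_obs();print({k:np.round(o[k],3) for k in o}, manip.nose_length)
for n in("scene","top"):
    c=optics.camera(n);cv2.imwrite(f"pics/{n}0.png",c["frame"]);print(n,[k for k in c]);print(np.round(c["camera_matrix"],1));print(np.round(c["view"],4))
w=optics.camera("wrist");print([k for k in w],np.round(w["camera_matrix"],1),np.round(w["tool_from_camera"],4))
cv2.imwrite("pics/wrist0.png",w["frame"])
E
```

```text
{'t': np.float64(0.0), 'q': array([ 1.186,  0.435,  0.025,  1.574, -0.012,  1.134, -0.075]), 'joint_vel': array([ 0.   ,  0.   , -0.002,  0.   , -0.001, -0.002, -0.001]), 'effort': array([-1.0000e-03, -6.7046e+01,  1.0250e+00, -3.1622e+01,  1.6000e-02,
        1.3000e-02,  0.0000e+00]), 'eef_pos': array([ 0.174, -0.6  ,  0.248]), 'orientation': array([-1.466,  1.569,  1.957]), 'ft_force': array([-0.315,  0.724,  0.25 ]), 'torque': array([-0.001,  0.055, -0.015]), 'finger_gap': np.float64(0.085)} 0.017
scene ['frame', 'camera_matrix', 'view']
[[380.9   0.  323. ]
 [  0.  380.9 202.6]
 [  0.    0.    1. ]]
[[-0.4915 -0.8708  0.0125  0.312 ]
 [ 0.4279 -0.229   0.8744 -0.2529]
 [-0.7585  0.435   0.4851 -1.0268]
 [ 0.      0.      0.      1.    ]]
top ['frame', 'camera_matrix', 'view']
[[390.1   0.  320.1]
 [  0.  390.1 204. ]
 [  0.    0.    1. ]]
[[ 0.0248 -0.9997 -0.0022  0.0761]
 [ 0.9827  0.024   0.1839 -0.4865]
 [-0.1838 -0.0067  0.9829 -1.0514]
 [ 0.      0.      0.      1.    ]]
['frame', 'camera_matrix', 'tool_from_camera'] [[317.3   0.  322.5]
 [  0.  317.3 207.9]
 [  0.    0.    1. ]] [[-1.200e-03  2.753e-01 -9.614e-01 -1.259e-01]
 [ 1.000e+00  3.000e-04 -1.200e-03 -1.200e-03]
 [-1.000e-04 -9.614e-01 -2.753e-01 -7.160e-02]
 [ 0.000e+00  0.000e+00  0.000e+00  1.000e+00]]
```

View pics/top0.png

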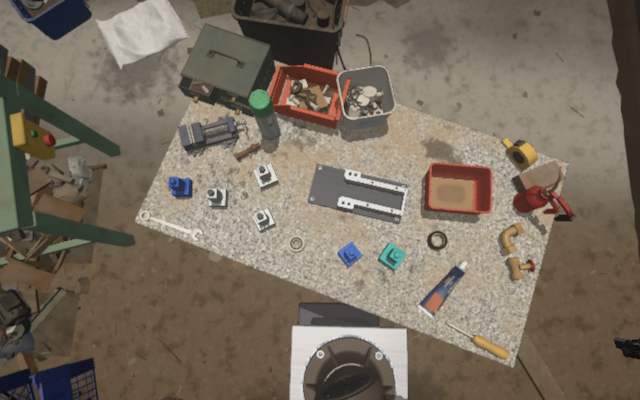

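View pics/scene0.png

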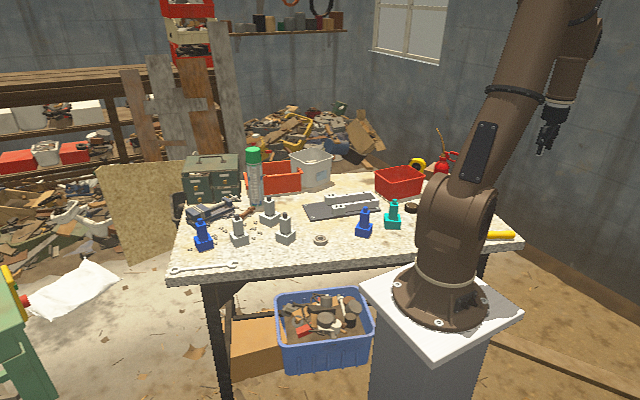

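Top view: three bare-steel blocks at about (265,175), (217,197) and (263,219). The blue look-alikes are at (179,187) and (349,254), and the turquoise one is at (392,256). Gauge at (360,192) with its open end to the left (world +y), red bin at (458,190). I'll confirm with one enlarged crop.

```bash
cat > h.py <<'E'
import cv2,numpy as np
from plant import sensors,optics
from scipy.spatial.transform import Rotation as R
def ray(c,uv,V=None):
    V=c["view"] if V is None else V; K=c["camera_matrix"]
    d=np.array([(uv[0]-K[0,2])/K[0,0],-(uv[1]-K[1,2])/K[1,1],-1.]); C=-V[:3,:3].T@V[:3,3]
    return C,V[:3,:3].T@d
def onz(c,uv,z,V=None):
    C,d=ray(c,uv,V); return C+d*(z-C[2])/d[2]
def toolT():
    o=sensors.get_obs();T=np.eye(4);T[:3,:3]=R.from_euler('xyz',o["orientation"]).as_matrix();T[:3,3]=o["eef_pos"];return T
def wrist(name):
    T=toolT();c=optics.camera("wrist");c["view"]=np.linalg.inv(T@c["tool_from_camera"])
    cv2.imwrite(f"pics/{name}.png",c["frame"]);np.savez(f"pics/{name}.npz",frame=c["frame"],camera_matrix=c["camera_matrix"],view=c["view"],T=T);return c
def proj(c,p):
    q=c["view"]@np.append(p,1);K=c["camera_matrix"];return np.array([K[0,2]+K[0,0]*q[0]/-q[2],K[1,2]+K[1,1]*-q[1]/-q[2]])
E
python3 - <<'E'
from h import *
c=optics.camera("top");f=c["frame"]
cv2.imwrite("pics/crop1.png",cv2.resize(f[140:275,165:500],None,fx=2.35,fy=2.35,interpolation=cv2.INTER_CUBIC))
print(np.round(toolT(),3))
for n,uv,z in[("A",(265,175),.06),("B",(217,197),.06),("C",(263,219),.06),("plateNW",(319,165),.008),("plateSW",(310,197),.008),("plateNE",(409,185),.008),("plateSE",(401,220),.008),("bin",(458,190),.05),("bearing",(296,243),0.01),("bolt",(245,151),.01),("bottle",(260,98),.15),("bottlebase",(270,130),.05),("vise",(210,132),.05)]: print(n,np.round(onz(c,uv,z),3))
E
```

```text
[[-0.     0.278 -0.961  0.174]
 [ 0.001 -0.961 -0.278 -0.6  ]
 [-1.    -0.001  0.     0.248]
 [ 0.     0.     0.     1.   ]]
A [0.561 0.245 0.06 ]
B [0.494 0.375 0.06 ]
C [0.436 0.244 0.06 ]
plateNW [0.609 0.094 0.008]
plateSW [0.511 0.118 0.008]
plateNE [ 0.554 -0.171  0.008]
plateSE [ 0.45  -0.146  0.008]
bin [ 0.533 -0.299  0.05 ]
bearing [0.376 0.154 0.01 ]
bolt [0.646 0.316 0.01 ]
bottle [0.749 0.255 0.15 ]
bottlebase [0.698 0.239 0.05 ]
vise [0.688 0.413 0.05 ]
```

View pics/crop1.png

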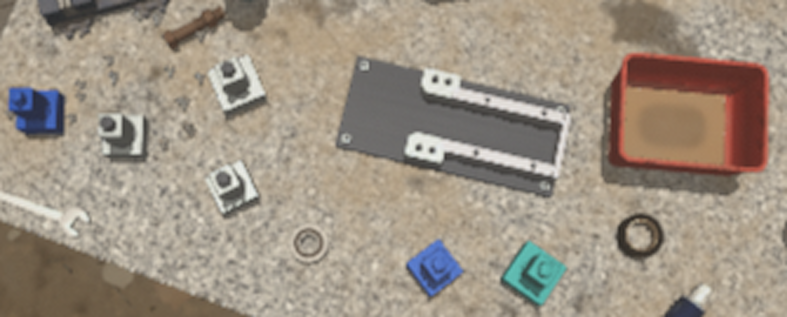

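Confirmed: steel blocks at crop (236,85), (122,135) and (231,188). The blue and turquoise ones are look-alikes, and the gauge's open end faces left. Next I move over the gauge.

>>> arm_command(
  steps=[
    [0, [0, -0.25, -0.255], -0.9],
    [0, [0, -0.25, -0.255], -0.9],
    [0, [0, -0.25, -0.255], -0.9],
    [0, [0, -0.25, -0.255], -0.9],
    [0, [0, -0.25, -0.255], -0.9],
  ],
  squeeze=25,
)

```text
t: 0.82
eef_pos: [0.328, -0.3264, 0.2485]
orientation: [0.875, 1.57, -1.079]
ft_force: [0.9, 0.3, -0.3]
finger_gap: 0.0854
```

```bash
cat >> h.py <<'E'
def go(p,ang):
    """shift and twist, in tool axes, to reach TCP p with tool y at world angle ang (mod 180)"""
    T=toolT();s=T[:3,:3].T@(np.array(p)-T[:3,3]);a=np.arctan2(T[1,1],T[0,1]);tw=-((ang-a+np.pi/2)%np.pi-np.pi/2)
    print("pose",np.round(T[:3,3],4),"yang",round(a,3),"shift",np.round(s,4),"twist",round(tw,3),"rows",round(np.linalg.norm(s)/.0625,1),"force",np.round(sensors.get_obs()["ft_force"],1),"t",sensors.get_obs()["t"])
E
python3 -c "
from h import *
go([.53,.05,.25],-.216)"
```

```text
pose [ 0.328  -0.3264  0.2485] yang -0.384 shift [-0.0017  0.0464 -0.4246] twist -0.168 rows 6.8 force [ 0.9  0.3 -0.3] t 0.825
```

>>> arm_command(
  steps=[
    [0, [0, 0.046, -0.425], -0.168],
    [0, [0, 0.046, -0.425], -0.168],
    [0, [0, 0.046, -0.425], -0.168],
    [0, [0, 0.046, -0.425], -0.168],
    [0, [0, 0.046, -0.425], -0.168],
  ],
)

```text
t: 1.45
eef_pos: [0.4769, -0.0518, 0.2485]
orientation: [1.076, 1.57, -0.716]
ft_force: [1.0, -0.7, -0.2]
finger_gap: 0.0852
```

```bash
python3 -c "
from h import *
go([.53,.05,.25],-.216)"
```

```text
pose [ 0.4769 -0.0518  0.2485] yang -0.222 shift [-0.0015  0.0294 -0.111 ] twist -0.006 rows 1.8 force [ 1.  -0.7 -0.2] t 1.45
```

>>> arm_command(
  steps=[
    [0, [0, 0.029, -0.111], 0],
    [0, [0, 0.029, -0.111], 0],
    [0, [0, 0.029, -0.111], 0],
    [0, [0, 0.029, -0.111], 0],
  ],
)

```text
t: 1.95
eef_pos: [0.5286, 0.048, 0.2479]
orientation: [-0.795, 1.57, -2.587]
ft_force: [-0.7, -0.3, -0.7]
finger_gap: 0.085
```

Run:
```python
from h import *
c=wrist("w1");go([.53,.05,.25],-.216)
for p in [(.5365,-.0015,.008)]: print(proj(c,p))
```

```text
pose [0.5285 0.0472 0.248 ] yang -0.222 shift [-0.002   0.0008 -0.003 ] twist -0.006 rows 0.1 force [-0.5 -0.9 -0.1] t 2.0
[336.93350886 218.11726233]
```

View pics/w1.png

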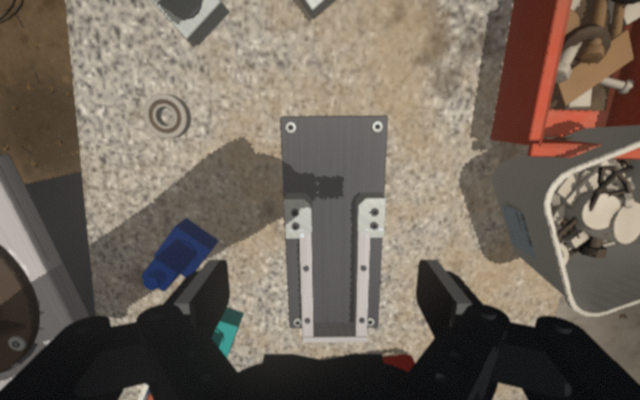

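Wrist view: gauge seen square-on. Plate front edge at row 116 (cols 281–387), jaws at (298,217) and (369,217), end stop at row 338. Next I measure its edges by ray casting.

Run:
```python
from h import *
c=dict(np.load("pics/w1.npz"));g=cv2.GaussianBlur(cv2.cvtColor(c["frame"],cv2.COLOR_BGR2GRAY),(3,3),0).astype(float)
def edge(row,a,b,sign):
    d=np.diff(g[row,a:b])*sign;i=int(np.argmax(d))
    w=np.clip(d[max(i-1,0):i+2],0,None);return a+max(i-1,0)+(w*np.arange(len(w))).sum()/w.sum()+.5
def vedge(col,a,b,sign):
    d=np.diff(g[a:b,col])*sign;i=int(np.argmax(d));w=np.clip(d[max(i-1,0):i+2],0,None);return a+max(i-1,0)+(w*np.arange(len(w))).sum()/w.sum()+.5
def fit(P):
    P=np.array(P)[:,:2];m=np.median(P,0)
    vx,vy,x,y=cv2.fitLine(P.astype(np.float32),cv2.DIST_HUBER,0,.001,.001).ravel()
    d=np.array([vx,vy])*np.sign(vy if abs(vy)>.5 else vx);return np.array([x,y]),d
L=fit([onz(c,(edge(r,304,325,-1),r),.038) for r in range(240,318)])
Rr=fit([onz(c,(edge(r,345,366,1),r),.038) for r in range(240,318)])
JL=[onz(c,(edge(r,304,322,-1),r),.038) for r in range(213,232)]
JR=[onz(c,(edge(r,346,366,1),r),.038) for r in range(213,232)]
PL=fit([onz(c,(edge(r,270,295,-1),r),.008) for r in range(125,190)])
PR=fit([onz(c,(edge(r,375,400,1),r),.008) for r in range(125,190)])
F=fit([onz(c,(k,vedge(k,105,128,-1)),.008) for k in range(296,372)])
for n,(p,d) in dict(L=L,R=Rr,PL=PL,PR=PR,F=F).items(): print(n,np.round(p,4),"yaw",round(np.arctan2(-d[0],d[1]) if abs(d[1])>.5 else np.arctan2(d[1],d[0]),4))
d=L[1]+Rr[1];d/=np.linalg.norm(d);n=np.array([d[1],-d[0]])
print("lane width",n@(Rr[0]-L[0]),"plate w",n@(PR[0]-PL[0]))
jl,jr=[np.median(np.array(J)[:,:2],0) for J in(JL,JR)];print("gap",n@(jr-jl))
for a,b in((L[0],Rr[0]),(jl,jr),(PL[0],PR[0])): print("centre offset n.p",n@(a+b)/2, "d",d)
print("front d.p",d@F[0])
cj=[onz(c,(k,vedge(k,190,206,1)),.038)[:2]@d for k in list(range(292,306))+list(range(362,378))];print("jaw front",np.median(cj))
cs=[onz(c,(k,vedge(k,318,334,1)),.038)[:2]@d for k in range(318,352)];print("stop inner",np.median(cs))
```

```text
L [ 0.4917 -0.065 ] yaw -0.212
R [ 0.5425 -0.0783] yaw -0.214
PL [0.4885 0.0803] yaw -0.2102
PR [0.6065 0.0588] yaw -0.2107
F [0.544  0.1194] yaw -0.2088
lane width 0.052412394 plate w 0.11986379
gap 0.05131541697646093
centre offset n.p 0.52056634 d [0.21139944 0.97739977]
centre offset n.p 0.5204699742972292 d [0.21139944 0.97739977]
centre offset n.p 0.5204264 d [0.21139944 0.97739977]
front d.p 0.23166306
jaw front 0.14446875521028393
stop inner nan<stdin>:7: RuntimeWarning: invalid value encountered in scalar divide
```

```bash
python3 -c "
from h import *
go([.5,.26,.25],-.2125)"
```

```text
pose [0.5285 0.0472 0.248 ] yang -0.222 shift [-0.0022 -0.0747 -0.2013] twist -0.01 rows 3.4 force [-0.5 -0.9 -0.1] t 2.0
```

>>> arm_command(
  steps=[
    [0, [-0.002, -0.075, -0.201], -0.01],
    [0, [-0.002, -0.075, -0.201], -0.01],
    [0, [-0.002, -0.075, -0.201], -0.01],
    [0, [-0.002, -0.075, -0.201], -0.01],
    [0, [-0.002, -0.075, -0.201], -0.01],
  ],
)

```text
t: 2.62
eef_pos: [0.4991, 0.2621, 0.2504]
orientation: [-2.86, 1.57, 1.643]
ft_force: [-0.3, -0.5, -0.1]
finger_gap: 0.0855
```

Run:
```python
from h import *
c=wrist("w2");go([.5,.26,.25],-.2125)
```

```text
pose [0.4999 0.2601 0.2502] yang -0.211 shift [0.0002 0.0002 0.0001] twist 0.001 rows 0.0 force [-0.3 -1.   0.6] t 2.675
```

View pics/w2.png

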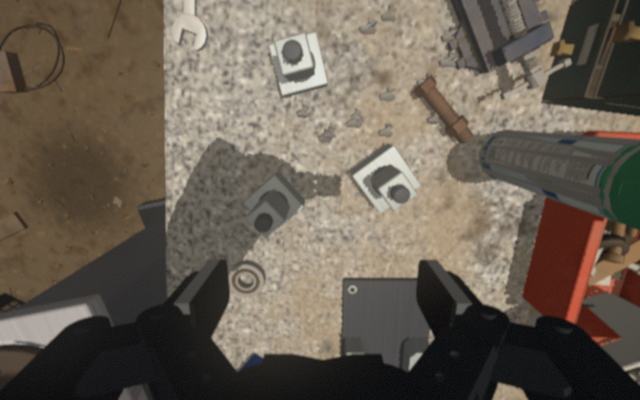

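Wrist view 2: B's stud at (291,50), A's at (398,194), C's (in shadow) at (263,222). The bearing is at (247,278) and the bolt at (443,108). I'll enlarge the three blocks to read their corners.

Run:
```python
from h import *
f=cv2.imread("pics/w2.png");t=[]
for u,v in((386,178),(297,62),(270,208)):
    k=f[v-36:v+36,u-36:u+36];k=cv2.normalize(k,None,0,255,cv2.NORM_MINMAX) 
    k=cv2.resize(k,None,fx=4,fy=4,interpolation=cv2.INTER_CUBIC)
    for i in range(0,72,12): cv2.putText(k,str(u-36+i),(i*4,8),0,.3,(0,0,255));cv2.putText(k,str(v-36+i),(0,i*4+4),0,.3,(0,0,255));cv2.line(k,(i*4,10),(i*4,14),(0,0,255));cv2.line(k,(20,i*4),(24,i*4),(0,0,255))
    t.append(k)
cv2.imwrite("pics/z2.png",np.vstack([np.hstack(t[:2]),np.hstack([t[2],0*t[2]])]))
```

```text
(no output)
```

View pics/z2.png

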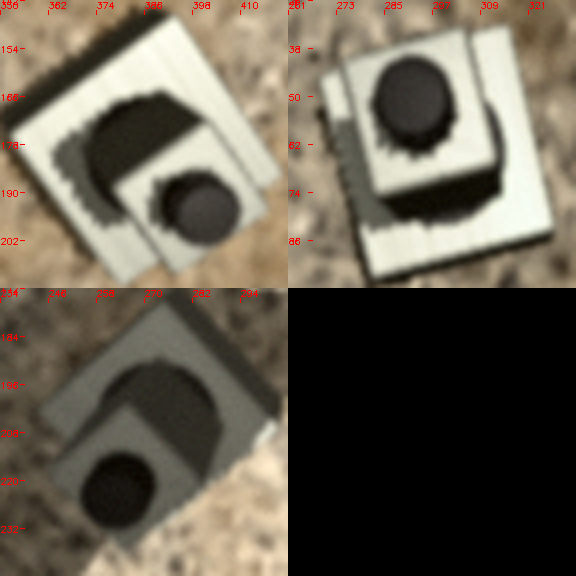

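Run:
```python
from h import *
c=dict(np.load("pics/w2.npz"))
B={"A":([(353,175),(393.75,145),(421,187),(381,213)],[(378.75,188.75),(401.75,172),(417,193),(393.75,210.3)],(400.75,194)),
"B":([(269.5,44.8),(317,32.3),(327.3,83.5),(282,94.8)],[(275.3,41),(306.5,33),(313.3,66),(282.8,74.3)],(292.3,51)),
"C":([(243.5,203),(275.3,175.5),(305.3,204.5)],[(245.8,216.3),(265.3,200.8),(285.3,217.5),(266.5,237)],(263.3,222.5))}
for n,(f,s,st) in B.items():
    F=np.array([onz(c,p,.032)[:2] for p in f]);S=np.array([onz(c,p,.086)[:2] for p in s])
    cf=F.mean(0) if len(F)==4 else (F[0]+F[2])/2
    for P in(F,S):
        q=np.vstack([P,P[:1]]) if len(P)==4 else P;e=np.diff(q,axis=0);print(n,"edges mm",np.round(np.linalg.norm(e,axis=1)*1e3,1),"yaw mod90",np.round(np.degrees(np.arctan2(e[:,1],e[:,0]))%90,1))
    print(n,"foot",np.round(cf,4),"shank",np.round(S.mean(0),4),"stud",np.round(onz(c,st,.102)[:2],4))
```

```text
A edges mm [53.6 56.5 52.3 54.6] yaw mod90 [25.2 23.8 23.1 25.1]
A edges mm [25.8 25.3 26.8 26. ] yaw mod90 [25.7 26.3 27.2 24.1]
A foot [0.5709 0.2511] shank [0.5703 0.2517] stud [0.5695 0.253 ]
B edges mm [48.1 47.7 47.6 47.6] yaw mod90 [1.3 0.4 1.2 1. ]
B edges mm [26.5 25.6 26.7 26.1] yaw mod90 [ 1.   0.2  2.1 89.8]
B foot [0.5026 0.386 ] shank [0.5027 0.3862] stud [0.5022 0.3856]
C edges mm [48.4 46.3] yaw mod90 [28.2 32.5]
C edges mm [24.8 24.8 27.6 28.4] yaw mod90 [26.3 36.  34.5 29.6]
C foot [0.4428 0.2511] shank [0.4424 0.2518] stud [0.4431 0.2525]
```

Block A measures about 54 mm and B and C about 48 mm, so A looks like the wide one. I'll try C, then B, then A gently. First, C.

```bash
python3 -c "
from h import *
go([.4428,.2515,.16],.532)"
```

```text
pose [0.4999 0.2601 0.2502] yang -0.211 shift [ 0.0902 -0.054   0.0203] twist -0.743 rows 1.7 force [-0.3 -1.   0.6] t 2.675
```

>>> arm_command(
  steps=[
    [0, [0.02, -0.054, 0.02], -0.74],
    [0, [0.02, -0.054, 0.02], -0.74],
    [0, [0.05, -0.054, 0.02], -0.74],
    [0, [0.09, -0.054, 0.02], -0.74],
    [0, [0.09, -0.054, 0.02], -0.74],
  ],
)

```text
t: 3.3
eef_pos: [0.4423, 0.249, 0.1581]
orientation: [-1.39, 1.565, -2.437]
ft_force: [-0.0, -0.1, 1.0]
finger_gap: 0.0856
```

```bash
python3 -c "
from h import *
c=wrist('w3');go([.4428,.2515,.06],.532)
cv2.imwrite('pics/w3.png',c['frame'])"
```

```text
pose [0.443  0.2505 0.1599] yang 0.522 shift [ 0.0999  0.0006 -0.001 ] twist -0.01 rows 1.6 force [-0.2  0.5  0.4] t 3.35
```

View pics/w3.png

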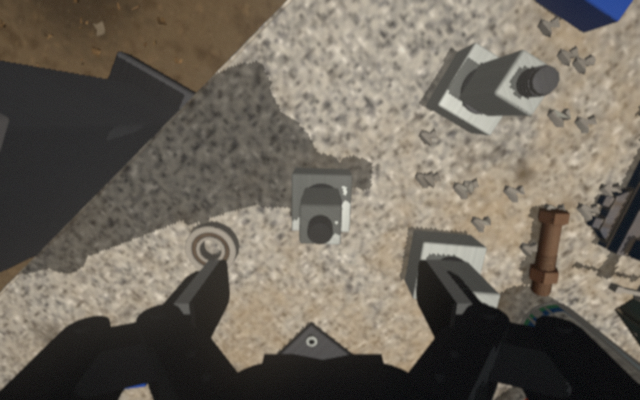

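C sits centred and square between the open fingers (stud (320,230)); the bearing at (212,247) stays below the fingertips. Descend and grip.

>>> arm_command(
  steps=[
    [0, [0.06, 0, -0.001], -0.01],
    [0, [0.1, 0, -0.001], -0.01],
    [0, [0.1, 0, -0.001], -0.01],
    [255, [0.1, 0, -0.001], -0.01],
    [255, [0.1, 0, -0.001], -0.01],
  ],
  squeeze=30,
)

```text
t: 3.98
eef_pos: [0.4437, 0.2544, 0.0625]
orientation: [1.473, 1.567, 0.44]
ft_force: [-0.2, 0.4, -0.5]
finger_gap: 0.0519
```

>>> arm_command(
  steps=[
    [255, [0, 0, 0], 0],
    [255, [0, 0, 0], 0],
    [255, [0, 0, 0], 0],
  ],
)

```text
t: 4.35
eef_pos: [0.4422, 0.2536, 0.061]
orientation: [0.242, 1.57, -0.79]
ft_force: [-3.2, -2.5, 8.9]
finger_gap: 0.0273
```

```bash
cat >> h.py <<'E'
O=np.array([.5345,.0089]);D=np.array([.2114,.9774]);N=np.array([.9774,-.2114])
def g(x,y,z): return [*(O+x*N+y*D),z]
def ing():
    p=toolT()[:2,3]-O;return np.round([p@N,p@D],4)
E
python3 -c "
from h import *
go(g(0,.085,.12),-.2131);print(ing(),sensors.get_obs()['finger_gap'])"
```

```text
pose [0.4422 0.2536 0.061 ] yang 0.539 shift [-0.0589  0.0117  0.1953] twist 0.752 rows 3.3 force [-3.2 -2.5  8.9] t 4.35
[-0.1419  0.2197] 0.02730392411921466
```

>>> arm_command(
  steps=[
    [255, [-0.059, 0, 0.01], 0.19],
    [255, [-0.059, 0.004, 0.065], 0.38],
    [255, [-0.059, 0.008, 0.13], 0.57],
    [255, [-0.059, 0.012, 0.195], 0.752],
    [255, [-0.059, 0.012, 0.195], 0.752],
  ],
)

```text
t: 4.97
eef_pos: [0.5551, 0.0862, 0.1187]
orientation: [0.414, 1.568, -1.38]
ft_force: [-1.4, 1.2, -4.3]
finger_gap: 0.0277
```

>>> arm_command(
  steps=[
    [255, [0, 0, 0], 0],
    [255, [0, 0, 0], 0],
  ],
)

```text
t: 5.22
eef_pos: [0.5517, 0.0941, 0.1192]
orientation: [-2.177, 1.57, 2.325]
ft_force: [-0.5, 1.1, -4.1]
finger_gap: 0.0275
```

```bash
python3 -c "
from h import *
go(g(0,.085,.071),-.2131);print(ing(),sensors.get_obs()['finger_gap'])"
```

```text
pose [0.5517 0.0941 0.1192] yang -0.21 shift [0.0482 0.0012 0.002 ] twist 0.003 rows 0.8 force [-0.5  1.1 -4.1] t 5.225
[-0.0012  0.0869] 0.02753265345689461
```

>>> arm_command(
  steps=[
    [255, [0.03, 0.001, 0.002], 0],
    [255, [0.047, 0.001, 0.002], 0.003],
    [255, [0.047, 0.001, 0.002], 0.003],
  ],
)

```text
t: 5.6
eef_pos: [0.5519, 0.0909, 0.0711]
orientation: [-1.259, 1.568, -3.044]
ft_force: [0.0, 0.3, -3.8]
finger_gap: 0.028
```

```bash
python3 -c "
from h import *
c=wrist('w4');go(g(0,.085,.070),-.2131);print(ing())
f=c['frame'][120:400,200:440];cv2.imwrite('pics/w4z.png',cv2.resize(f,None,fx=2.1,fy=2.1,interpolation=cv2.INTER_CUBIC))"
```

```text
pose [0.5527 0.091  0.0721] yang -0.215 shift [ 0.0021 -0.0004 -0.0009] twist -0.002 rows 0.0 force [ 0.1 -0.9 -3.9] t 5.65
[0.0004 0.0841]
```

View pics/w4z.png

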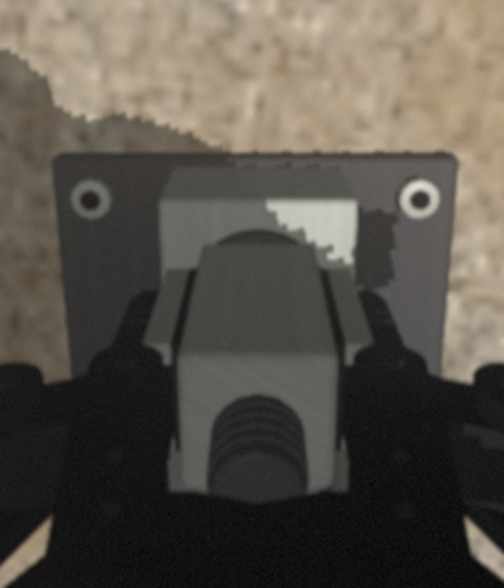

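Run:
```python
from h import *
c=dict(np.load("pics/w4.npz"))
def G(u,v,z):
    p=onz(c,(200+u/2.1,120+v/2.1),z)[:2]-O;return np.round([p@N*1e3,p@D*1e3],1)
print("foot",G(160,230,.042),G(357,230,.042),G(160,200,.042),G(357,200,.042))
print("screws",G(91,200,.009),G(419,200,.009),"front",G(160,154,.008),G(357,154,.008),"plate edges",G(55,175,.008),G(458,175,.008))
```

```text
foot [-23.5  99.4] [25.1 99.3] [-23.2 107.1] [ 24.8 107.1]
screws [-48.7  96.8] [48.3 96.7] front [-27.8 110.5] [ 29.6 110.4] plate edges [-59.  104.2] [ 59.5 104.1]
```

>>> arm_command(
  steps=[
    [255, [0.002, -0.0008, 0.01], 0],
    [255, [0.002, -0.0008, 0.02], 0],
    [255, [0.002, -0.0008, 0.03], 0],
    [255, [0.002, -0.0008, 0.037], 0],
    [255, [0.002, -0.0008, 0.037], 0],
  ],
)

```text
t: 6.28
eef_pos: [0.5445, 0.0533, 0.0704]
orientation: [0.125, 1.57, -1.663]
ft_force: [0.3, 0.7, -4.0]
finger_gap: 0.0277
```

```bash
python3 -c "
from h import *
go(g(-.0003,.03,.070),-.2131);print(ing())"
```

```text
pose [0.5445 0.0533 0.0704] yang -0.217 shift [ 0.0004 -0.0006  0.0155] twist -0.004 rows 0.2 force [ 0.3  0.7 -4. ] t 6.275
[0.0004 0.0455]
```

>>> arm_command(
  steps=[
    [255, [0, -0.0003, 0.005], 0],
    [255, [0, -0.0003, 0.01], 0],
    [255, [0, -0.0003, 0.015], 0],
    [255, [0, -0.0003, 0.02], 0],
    [255, [0, -0.0003, 0.025], 0],
  ],
)

```text
t: 6.9
eef_pos: [0.5388, 0.0296, 0.0703]
orientation: [-0.056, 1.571, -1.843]
ft_force: [-0.7, 0.2, -3.9]
finger_gap: 0.0278
```

```bash
python3 -c "
from h import *
go(g(-.0003,.0,.070),-.2131);print(ing())"
```

```text
pose [0.5388 0.0296 0.0703] yang -0.216 shift [ 0.0003 -0.0001  0.0211] twist -0.003 rows 0.3 force [-0.7  0.2 -3.9] t 6.9
[-0.0002  0.0211]
```

>>> arm_command(
  steps=[
    [255, [0, 0, 0.007], 0],
    [255, [0, 0, 0.014], 0],
    [255, [0, 0, 0.021], 0],
    [255, [0, 0, 0.028], 0],
    [255, [0, 0, 0.035], 0],
  ],
)

```text
t: 7.52
eef_pos: [0.5313, -0.0048, 0.0703]
orientation: [-0.137, 1.571, -1.924]
ft_force: [-0.0, 0.1, -3.8]
finger_gap: 0.0279
```

```bash
python3 -c "
from h import *
go(g(-.0003,-.118,.0695),-.2131);print(ing())"
```

```text
pose [ 0.5313 -0.0048  0.0703] yang -0.216 shift [0.0008 0.0003 0.104 ] twist -0.003 rows 1.7 force [-0.   0.1 -3.8] t 7.525
[-0.0003 -0.014 ]
```

>>> arm_command(
  steps=[
    [255, [0, 0.0002, 0.012], 0],
    [255, [0, 0.0002, 0.026], 0],
    [255, [0, 0.0002, 0.04], 0],
    [255, [0, 0.0002, 0.054], 0],
    [255, [0, 0.0002, 0.068], 0],
  ],
)

```text
t: 8.15
eef_pos: [0.5167, -0.0718, 0.0703]
orientation: [0.349, 1.571, -1.438]
ft_force: [1.0, 0.5, -4.3]
finger_gap: 0.0273
```

>>> arm_command(
  steps=[
    [255, [0, 0, 0.012], 0],
    [255, [0, 0, 0.024], 0],
    [255, [0, 0, 0.036], 0],
    [255, [0.001, 0, 0.036], 0],
    [255, [0.0015, 0, 0.036], 0],
  ],
)

```text
t: 8.78
eef_pos: [0.5093, -0.1062, 0.069]
orientation: [0.081, 1.57, -1.706]
ft_force: [-1.8, -2.7, 4.5]
finger_gap: 0.0277
```

```bash
python3 -c "
from h import *
go(g(0,-.118,.0695),-.2131);print(ing())"
```

```text
pose [ 0.5093 -0.1062  0.069 ] yang -0.216 shift [-0.0005  0.0003  0.0001] twist -0.003 rows 0.0 force [-1.8 -2.7  4.5] t 8.775
[-0.0003 -0.1179]
```

>>> arm_command(
  steps=[
    [0, [0, 0, 0], 0],
    [0, [0, 0, 0], 0],
    [0, [0, 0, 0], 0],
    [0, [-0.06, 0, 0], 0],
    [0, [-0.12, 0, 0], 0],
  ],
)

```text
t: 9.4
eef_pos: [0.5089, -0.1054, 0.1899]
orientation: [-1.946, 1.569, 2.551]
ft_force: [0.8, -1.4, 0.6]
finger_gap: 0.0855
```

```bash
python3 -c "
from h import *
c=wrist('w5')
go([.5026,.386,.2],.017)"
```

```text
pose [ 0.5127 -0.105   0.1978] yang -0.215 shift [-0.0028 -0.1145 -0.4776] twist -0.232 rows 7.9 force [2.6 0.4 6.1] t 9.45
```

>>> arm_command(
  steps=[
    [0, [0, -0.1145, -0.478], -0.232],
    [0, [0, -0.1145, -0.478], -0.232],
    [0, [0, -0.1145, -0.478], -0.232],
    [0, [0, -0.1145, -0.478], -0.232],
    [0, [0, -0.1145, -0.478], -0.232],
  ],
)

```text
t: 10.07
eef_pos: [0.5032, 0.2086, 0.1889]
orientation: [1.644, 1.57, 0.088]
ft_force: [0.8, -0.5, 0.1]
finger_gap: 0.0852
```

```bash
python3 -c "
from h import *
go([.5026,.386,.17],.017)"
```

```text
pose [0.5032 0.2086 0.1889] yang 0.016 shift [ 0.0189  0.0022 -0.1774] twist -0.001 rows 2.9 force [ 0.8 -0.5  0.1] t 10.075
```

>>> arm_command(
  steps=[
    [0, [0.018, 0.002, -0.177], 0],
    [0, [0.018, 0.002, -0.177], 0],
    [0, [0.018, 0.002, -0.177], 0],
    [0, [0.018, 0.002, -0.177], 0],
    [0, [0.018, 0.002, -0.177], 0],
  ],
)

```text
t: 10.7
eef_pos: [0.5023, 0.3835, 0.1704]
orientation: [-0.397, 1.57, -1.951]
ft_force: [0.8, -0.4, -0.6]
finger_gap: 0.0858
```

```bash
python3 -c "
from h import *
c=wrist('w6')
go([.5026,.386,.061],.017);print(proj(c,[.5026,.386,.102]))
f=c['frame'];cv2.imwrite('pics/w6z.png',f[100:400,170:470])"
```

```text
pose [0.5029 0.3826 0.1705] yang 0.015 shift [ 0.1095 -0.0002 -0.0036] twist -0.002 rows 1.8 force [-0.1  0.   0.2] t 10.75
[320.9283119  227.21467395]
```

View pics/w6z.png

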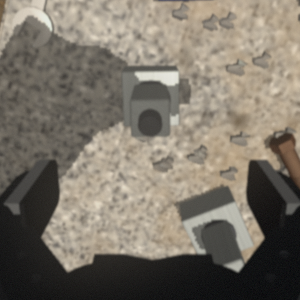

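B is square and centred (stud (320,221)); the bolt is clear to the right, and A stands below. Descend and grip.

>>> arm_command(
  steps=[
    [0, [0.06, 0, -0.005], 0],
    [0, [0.11, 0, -0.005], 0],
    [0, [0.11, 0, -0.005], 0],
    [255, [0.11, 0, -0.005], 0],
    [255, [0.11, 0, -0.005], 0],
  ],
)

```text
t: 11.38
eef_pos: [0.5038, 0.3894, 0.0635]
orientation: [2.246, 1.567, 0.69]
ft_force: [0.6, 0.7, -0.3]
finger_gap: 0.0514
```

>>> arm_command(
  steps=[
    [255, [0, 0, 0], 0],
    [255, [0, 0, 0], 0],
    [255, [0, 0, 0], 0],
  ],
)

```text
t: 11.75
eef_pos: [0.5028, 0.3891, 0.0623]
orientation: [2.117, 1.569, 0.562]
ft_force: [-2.0, -1.9, 9.1]
finger_gap: 0.0279
```

```bash
python3 -c "
from h import *
print(sensors.get_obs()['finger_gap']);go(g(0,.085,.12),-.2131)"
```

```text
0.02786401293446234
pose [0.5028 0.3891 0.0623] yang 0.016 shift [-0.0579  0.0451  0.2978] twist 0.229 rows 4.9 force [-2.  -1.9  9.1] t 11.75
```

>>> arm_command(
  steps=[
    [255, [-0.06, 0, 0], 0],
    [255, [-0.12, 0, 0.005], 0],
    [255, [-0.13, 0.01, 0.06], 0.08],
    [255, [-0.13, 0.02, 0.12], 0.16],
    [255, [-0.13, 0.03, 0.18], 0.229],
  ],
)

```text
t: 12.38
eef_pos: [0.5353, 0.207, 0.191]
orientation: [0.907, 1.57, -0.879]
ft_force: [0.4, -0.6, -3.7]
finger_gap: 0.0279
```

```bash
python3 -c "
from h import *
go(g(0,.085,.12),-.2131)"
```

```text
pose [0.5353 0.207  0.191 ] yang -0.215 shift [0.0711 0.0413 0.1087] twist -0.002 rows 2.2 force [ 0.4 -0.6 -3.7] t 12.375
```

>>> arm_command(
  steps=[
    [255, [0, 0.022, 0.058], 0],
    [255, [0.03, 0.041, 0.109], 0],
    [255, [0.085, 0.041, 0.109], 0],
    [255, [0.105, 0.041, 0.109], 0],
    [255, [0.105, 0.041, 0.109], 0],
  ],
)

```text
t: 13.0
eef_pos: [0.551, 0.0934, 0.0844]
orientation: [-1.143, 1.567, -2.927]
ft_force: [0.0, 1.1, -3.9]
finger_gap: 0.0275
```

```bash
python3 -c "
from h import *
go(g(-.0003,.085,.072),-.2131);print(ing())"
```

```text
pose [0.551  0.0934 0.0844] yang -0.213 shift [0.0124 0.0015 0.001 ] twist 0.0 rows 0.2 force [ 0.   1.1 -3.9] t 13.0
[-0.0018  0.086 ]
```

>>> arm_command(
  steps=[
    [255, [0.013, 0.0015, 0.001], 0],
    [255, [0.013, 0.0015, 0.01], 0],
    [255, [0.013, 0.0015, 0.022], 0],
    [255, [0.013, 0.0015, 0.034], 0],
    [255, [0.013, 0.0015, 0.036], 0],
  ],
)

```text
t: 13.62
eef_pos: [0.5461, 0.0565, 0.073]
orientation: [0.305, 1.57, -1.481]
ft_force: [0.4, 0.3, -4.1]
finger_gap: 0.028
```

```bash
python3 -c "
from h import *
go(g(-.0003,.05,.0715),-.2131);print(ing())
c=wrist('w7');print(proj(c,g(0,.05,.08)),proj(c,g(0,.023,.038)))
f=c['frame'][120:400,200:440];cv2.imwrite('pics/w7z.png',cv2.resize(f,None,fx=2.1,fy=2.1,interpolation=cv2.INTER_CUBIC))"
```

```text
pose [0.5461 0.0565 0.073 ] yang -0.215 shift [ 0.0015 -0.0015 -0.001 ] twist -0.002 rows 0.0 force [ 0.4  0.3 -4.1] t 13.625
[0.0012 0.049 ]
[317.51141124 291.25789213] [318.78009862 294.23388891]
```

>>> arm_command(
  steps=[
    [255, [0.0015, -0.0013, 0.002], 0],
    [255, [0.0015, -0.0015, 0.009], 0],
    [255, [0.0015, -0.0015, 0.014], 0],
    [255, [0.0015, -0.0015, 0.019], 0],
    [255, [0.0015, -0.0015, 0.024], 0],
  ],
)

```text
t: 14.3
eef_pos: [0.5396, 0.0349, 0.0713]
orientation: [0.986, 1.571, -0.798]
ft_force: [-0.1, 0.4, -4.3]
finger_gap: 0.0276
```

```bash
python3 -c "
from h import *
go(g(-.0003,-.01,.0715),-.2131);print(ing())"
```

```text
pose [0.5396 0.0349 0.0713] yang -0.213 shift [-0.0002  0.0002  0.0364] twist -0.0 rows 0.6 force [-0.1  0.4 -4.3] t 14.3
[-0.0005  0.0264]
```

>>> arm_command(
  steps=[
    [255, [0, 0.0001, 0.007], 0],
    [255, [0, 0.0001, 0.014], 0],
    [255, [0, 0.0001, 0.021], 0],
    [255, [0, 0.0001, 0.028], 0],
    [255, [0, 0.0001, 0.035], 0],
  ],
)

```text
t: 14.92
eef_pos: [0.5322, 0.0005, 0.0713]
orientation: [1.054, 1.571, -0.73]
ft_force: [0.9, -0.3, -3.5]
finger_gap: 0.0278
```

```bash
python3 -c "
from h import *
go(g(-.0003,-.06,.0695),-.2131);print(ing())"
```

```text
pose [5.322e-01 5.000e-04 7.130e-02] yang -0.213 shift [0.0018 0.0001 0.0513] twist -0.0 rows 0.8 force [ 0.9 -0.3 -3.5] t 14.925
[-0.0004 -0.0087]
```

>>> arm_command(
  steps=[
    [255, [0, 0.0001, 0.013], 0],
    [255, [0, 0.0001, 0.026], 0],
    [255, [0, 0.0001, 0.039], 0],
    [255, [0, 0.0001, 0.05], 0],
    [255, [0.0015, 0.0001, 0.05], 0],
  ],
)

```text
t: 15.55
eef_pos: [0.5214, -0.0502, 0.0703]
orientation: [-0.075, 1.568, -1.861]
ft_force: [-8.1, -8.5, 22.1]
finger_gap: 0.0277
```

```bash
python3 -c "
from h import *
go(g(-.0003,-.06,.0695),-.2131);print(ing())"
```

```text
pose [ 0.5214 -0.0502  0.0703] yang -0.215 shift [ 0.0008 -0.     -0.0005] twist -0.002 rows 0.0 force [-8.1 -8.5 22.1] t 15.55
[-0.0003 -0.0605]
```

>>> arm_command(
  steps=[
    [255, [-0.001, 0, 0], 0],
    [0, [-0.001, 0, 0], 0],
    [0, [-0.001, 0, 0], 0],
    [0, [-0.001, 0, 0], 0],
    [0, [-0.05, 0, 0], 0],
  ],
)

```text
t: 16.18
eef_pos: [0.5197, -0.0479, 0.1177]
orientation: [-1.463, 1.564, 3.037]
ft_force: [0.8, -1.0, 0.8]
finger_gap: 0.0853
```

>>> arm_command(
  steps=[
    [0, [-0.06, 0, 0], 0],
    [0, [-0.07, 0, -0.06], 0],
    [0, [-0.07, 0, -0.11], 0],
    [0, [-0.07, 0, -0.11], 0],
  ],
)

```text
t: 16.68
eef_pos: [0.5454, 0.0649, 0.1905]
orientation: [2.844, 1.568, 1.067]
ft_force: [-0.1, 0.1, -0.2]
finger_gap: 0.0859
```

```bash
python3 -c "
from h import *
c=wrist('w8');go([.5705,.252,.2],.43);print(ing());cv2.imwrite('pics/w8z.png',c['frame'][130:400,170:470])"
```

```text
pose [0.5451 0.0619 0.19  ] yang -0.209 shift [-0.0099 -0.0146 -0.1912] twist -0.639 rows 3.1 force [-0.1 -0.3 -0.1] t 16.725
[-0.0009  0.0541]
```

View pics/w8z.png

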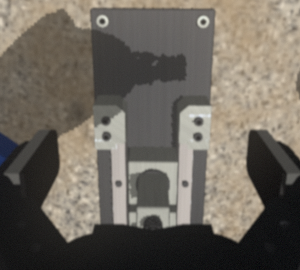

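The second block stands upright behind the jaws (foot edge at crop row 150, jaw rear at row 143). Next is A, gripped across y to stay clear of the bottle.

>>> arm_command(
  steps=[
    [0, [-0.01, -0.015, -0.191], 0.93],
    [0, [-0.01, -0.015, -0.191], 0.93],
    [0, [-0.01, -0.015, -0.191], 0.93],
    [0, [-0.01, -0.015, -0.191], 0.93],
    [0, [-0.01, -0.015, -0.191], 0.93],
  ],
)

```text
t: 17.35
eef_pos: [0.5708, 0.2494, 0.1992]
orientation: [0.358, 1.57, -2.361]
ft_force: [0.1, 0.1, -0.8]
finger_gap: 0.0854
```

>>> arm_command(
  steps=[
    [0, [0, 0, 0], 0],
    [0, [0, 0, 0], 0],
  ],
)

```text
t: 17.6
eef_pos: [0.571, 0.2484, 0.1996]
orientation: [0.878, 1.57, -1.833]
ft_force: [-0.4, -1.3, 0.3]
finger_gap: 0.0858
```

```bash
python3 -c "
from h import *
c=wrist('w9');go([.5705,.252,.061],-1.14);print(proj(c,[.5705,.252,.102]));print(np.round(sensors.get_obs()['q'],2));cv2.imwrite('pics/w9z.png',c['frame'][100:400,170:470])"
```

```text
pose [0.5711 0.2485 0.1997] yang -1.141 shift [ 0.1387 -0.0034 -0.001 ] twist -0.001 rows 2.2 force [-0.3 -0.2 -0.5] t 17.65
[318.58922125 216.54243595]
[-0.22  0.51 -0.41  1.61  0.22  1.07 -1.83]
```

View pics/w9z.png

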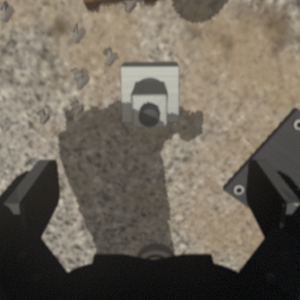

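A is square to the tool (stud (320,213)). Descend and grip with a light squeeze.

>>> arm_command(
  steps=[
    [0, [0.06, -0.003, -0.003], 0],
    [0, [0.12, -0.003, -0.003], 0],
    [0, [0.1385, -0.003, -0.003], 0],
    [0, [0.1385, -0.003, -0.003], 0],
    [255, [0.1385, -0.003, -0.003], 0],
  ],
  squeeze=20,
)

```text
t: 18.27
eef_pos: [0.5738, 0.2543, 0.0637]
orientation: [-3.058, 1.567, 0.511]
ft_force: [0.1, 0.2, 0.5]
finger_gap: 0.0695
```

>>> arm_command(
  steps=[
    [255, [0, 0, 0], 0],
    [255, [0, 0, 0], 0],
    [255, [0, 0, 0], 0],
    [255, [0, 0, 0], 0],
  ],
)

```text
t: 18.77
eef_pos: [0.5731, 0.2536, 0.0623]
orientation: [2.981, 1.569, 0.267]
ft_force: [-0.3, -2.0, 6.8]
finger_gap: 0.0279
```

```bash
python3 -c "
from h import *
print(sensors.get_obs()['finger_gap']);go(g(0,.085,.12),-.2131)"
```

```text
0.027932832735111605
pose [0.5731 0.2536 0.0623] yang -1.143 shift [-0.0578  0.1386  0.0857] twist -0.93 rows 2.8 force [-0.3 -2.   6.8] t 18.775
```

>>> arm_command(
  steps=[
    [255, [-0.058, 0, 0], -0.18],
    [255, [-0.058, 0.03, 0.02], -0.37],
    [255, [-0.058, 0.065, 0.04], -0.55],
    [255, [-0.058, 0.1, 0.06], -0.74],
    [255, [-0.058, 0.1386, 0.0857], -0.93],
  ],
)

```text
t: 19.4
eef_pos: [0.5514, 0.0908, 0.1191]
orientation: [-1.322, 1.571, -3.104]
ft_force: [0.3, -0.9, -2.3]
finger_gap: 0.0282
```

>>> arm_command(
  steps=[
    [255, [0, 0, 0], 0],
    [255, [0, 0, 0], 0],
  ],
)

```text
t: 19.65
eef_pos: [0.5517, 0.0918, 0.1193]
orientation: [-2.379, 1.57, 2.114]
ft_force: [-0.3, 0.6, -3.0]
finger_gap: 0.0279
```

```bash
python3 -c "
from h import *
go(g(-.0003,.085,.072),-.2131);print(ing())"
```

```text
pose [0.5517 0.0918 0.1193] yang -0.22 shift [ 0.0473  0.0004 -0.0003] twist -0.007 rows 0.8 force [-0.3  0.6 -3. ] t 19.65
[-0.0007  0.0847]
```

>>> arm_command(
  steps=[
    [255, [0.03, 0.0004, 0], -0.007],
    [255, [0.0475, 0.0004, 0], -0.007],
    [255, [0.0475, 0.0004, 0.01], -0.007],
    [255, [0.0475, 0.0004, 0.022], -0.007],
    [255, [0.0475, 0.0004, 0.03], -0.007],
  ],
)

```text
t: 20.27
eef_pos: [0.5455, 0.0611, 0.0721]
orientation: [0.157, 1.57, -1.626]
ft_force: [-0.2, 0.4, -2.6]
finger_gap: 0.0277
```

>>> arm_command(
  steps=[
    [255, [0, 0, 0], 0],
    [255, [0, 0, 0.002], 0],
    [255, [0, 0, 0.004], 0],
  ],
)

```text
t: 20.65
eef_pos: [0.545, 0.0587, 0.0719]
orientation: [2.392, 1.57, 0.61]
ft_force: [0.2, -0.2, -2.2]
finger_gap: 0.0275
```

```bash
python3 -c "
from h import *
go(g(-.0003,.045,.072),-.2131);print(ing())"
```

```text
pose [0.545  0.0587 0.0719] yang -0.211 shift [-0.0001 -0.      0.0059] twist 0.002 rows 0.1 force [ 0.2 -0.2 -2.2] t 20.65
[-0.0003  0.0509]
```

>>> arm_command(
  steps=[
    [255, [0, 0, 0.001], 0],
    [255, [0, 0, 0.002], 0],
    [255, [0, 0, 0.003], 0],
    [255, [0, 0, 0.004], 0],
  ],
)

```text
t: 21.15
eef_pos: [0.5443, 0.0564, 0.0721]
orientation: [2.962, 1.568, 1.181]
ft_force: [0.7, 5.8, -1.1]
finger_gap: 0.0277
```

>>> arm_command(
  steps=[
    [255, [0, 0, 0.001], 0],
    [255, [0, 0, 0.002], 0],
  ],
)

```text
t: 21.4
eef_pos: [0.544, 0.0553, 0.0724]
orientation: [2.927, 1.567, 1.147]
ft_force: [-1.1, 8.6, -0.7]
finger_gap: 0.0277
```

Contact force built up to 8.6 N straight back along the lane and the block stopped on the lead-in, so A is the wide one, agreeing with the 54 mm measurement. Back off, lift and locate the bin.

>>> arm_command(
  steps=[
    [255, [0, 0, -0.01], 0],
    [255, [-0.02, 0, -0.02], 0],
    [255, [-0.08, 0, -0.02], 0],
    [255, [-0.14, 0, -0.02], 0],
    [255, [-0.15, 0, -0.02], 0],
  ],
  squeeze=35,
)

```text
t: 22.02
eef_pos: [0.5498, 0.073, 0.2259]
orientation: [1.838, 1.564, 0.056]
ft_force: [0.9, 0.2, -3.6]
finger_gap: 0.0278
```

Run:
```python
from h import *
c=optics.camera("top");cv2.imwrite("pics/top2.png",c["frame"])
h=cv2.cvtColor(cv2.imread("pics/top0.png"),cv2.COLOR_BGR2HSV)
m=(((h[...,0]<8)|(h[...,0]>172))&(h[...,1]>130)).astype(np.uint8);m[:,:410]=0;m[:,505:]=0;m[:145]=0;m[230:]=0
k=max(cv2.findContours(m,0,2)[0],key=cv2.contourArea)
P=np.float32([onz(c,p[0],.085)[:2] for p in k]);r=cv2.minAreaRect(P);print(cv2.boundingRect(k),r)
go([r[0][0],r[0][1],.22],-.21);print(sensors.get_obs()["finger_gap"])
```

```text
(425, 163, 67, 51) ((0.5305290222167969, -0.28685107827186584), (0.17883238196372986, 0.1343739628791809), 86.10295867919922)
pose [0.5492 0.0725 0.2249] yang -0.212 shift [0.0049 0.0572 0.3552] twist -0.002 rows 5.8 force [ 1.2 -0.1 -2.5] t 22.075
0.027744933237261172
```

>>> arm_command(
  steps=[
    [255, [0, 0.01, 0.06], 0],
    [255, [0, 0.02, 0.12], 0],
    [255, [0, 0.03, 0.18], 0],
    [255, [0, 0.04, 0.24], -0.07],
    [255, [0, 0.05, 0.3], -0.14],
  ],
)

```text
t: 22.7
eef_pos: [0.5324, -0.2337, 0.2198]
orientation: [-1.613, 1.568, 3.03]
ft_force: [0.9, 0.2, -2.5]
finger_gap: 0.0276
```

```bash
python3 -c "
from h import *
go([.5305,-.287,.085],-.07)"
```

```text
pose [ 0.5324 -0.2337  0.2198] yang -0.069 shift [0.1348 0.0022 0.0533] twist 0.001 rows 2.3 force [ 0.9  0.2 -2.5] t 22.7
```

>>> arm_command(
  steps=[
    [255, [0, 0.002, 0.053], 0],
    [255, [0, 0.002, 0.053], 0],
    [255, [0.05, 0.002, 0.053], 0],
    [255, [0.1, 0.002, 0.053], 0],
    [255, [0.125, 0.002, 0.053], 0],
  ],
)

```text
t: 23.32
eef_pos: [0.5295, -0.283, 0.0923]
orientation: [-1.91, 1.564, 2.732]
ft_force: [0.4, -0.2, -2.4]
finger_gap: 0.0276
```

>>> arm_command(
  steps=[
    [255, [0.008, 0, 0], 0],
    [255, [0.012, 0, 0], 0],
    [255, [0.012, 0, 0], 0],
  ],
)

```text
t: 23.7
eef_pos: [0.5326, -0.2845, 0.0855]
orientation: [1.165, 1.57, -0.477]
ft_force: [0.6, 0.5, -2.4]
finger_gap: 0.0277
```

>>> arm_command(
  steps=[
    [255, [0.005, 0, 0], 0],
    [255, [0.01, 0, 0], 0],
    [255, [0.01, 0, 0], 0],
    [150, [0.01, 0, 0], 0],
    [150, [0.01, 0, 0], 0],
  ],
)

```text
t: 24.32
eef_pos: [0.5325, -0.2847, 0.0752]
orientation: [1.251, 1.57, -0.391]
ft_force: [-0.4, -0.4, -0.2]
finger_gap: 0.035
```

>>> arm_command(
  steps=[
    [150, [0, 0, 0], 0],
    [150, [0, 0, 0], 0],
  ],
)

```text
t: 24.58
eef_pos: [0.5322, -0.2847, 0.075]
orientation: [1.037, 1.57, -0.605]
ft_force: [-0.2, -0.4, -1.3]
finger_gap: 0.0353
```

>>> arm_command(
  steps=[
    [140, [-0.03, 0, 0], 0],
    [140, [-0.08, 0, 0], 0],
    [140, [-0.14, 0, 0], 0],
    [140, [-0.17, -0.1, 0.05], 0],
    [140, [-0.17, -0.15, 0.1], 0],
  ],
)

```text
t: 25.2
eef_pos: [0.4241, -0.3414, 0.2397]
orientation: [0.972, 1.568, -0.667]
ft_force: [-0.7, -2.3, -0.5]
finger_gap: 0.0385
```

>>> arm_command(
  steps=[
    [140, [0, -0.05, 0.1], 0],
    [140, [0, -0.05, 0.1], 0],
    [140, [0, -0.05, 0.1], 0],
  ],
)

```text
t: 25.58
eef_pos: [0.3637, -0.4421, 0.2376]
orientation: [-0.913, 1.569, -2.563]
ft_force: [0.7, 0.8, -1.6]
finger_gap: 0.0387
```

Run:
```python
from h import *
c=optics.camera("top");f=c["frame"]
cv2.imwrite("pics/top3.png",cv2.resize(f[140:270,165:500],None,fx=2.35,fy=2.35,interpolation=cv2.INTER_CUBIC))
d=cv2.absdiff(f,cv2.imread("pics/top0.png")).max(2)
for n,(u,v) in dict(bearing=(296,243),bolt=(245,151),tape=(437,240)).items(): print(n,"mean pixel change",d[v-10:v+11,u-10:u+11].mean())
for y in(-.118,-.06): print(y,(proj(c,g(0,y,.11))-[165,140])*2.35)
print(sensors.get_obs()["ft_force"],toolT()[:3,3])
```

```text
bearing mean pixel change 1.8480725623582765
bolt mean pixel change 1.6394557823129252
tape mean pixel change 1.7868480725623583
-0.118 [536.8933992  122.12052154]
-0.06 [486.71412645 110.35912905]
[0.36573959 0.74026451 0.10934935] [ 0.36587954 -0.43945405  0.23782742]
```

View pics/top3.png

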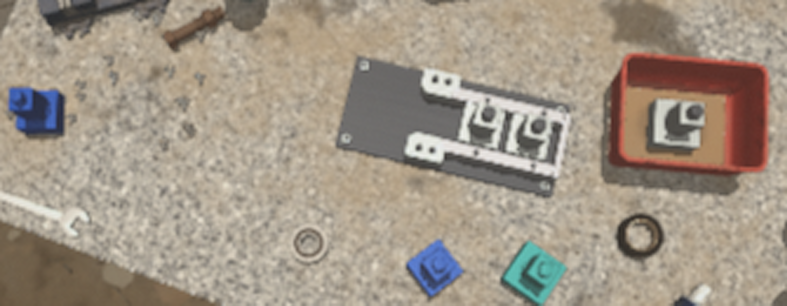

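Final view: the blocks' studs in the lane are at (488,108) and (538,124), within about 2 crop pixels of where they were predicted. A stands in the red bin at (678,122). The bystanders are unchanged and the arm is clear, so I'm handing in.

```bash
python3 -c "
from plant import manip;print(manip.finish_job())"
```

```text
the job is handed in; nothing more can be done
None
```

All three blocks are sorted and the job is handed in, at about 26 s of the 72 s allowed; the hand-in reports no verdict.

- **Blocks that fit:** The blocks I labelled C and B (my labels from the images; they may not match block_a to block_c) slid through the jaws with under about 1 N sideways. They stand in the lane about 118 mm and 60 mm past the gap. When B was set down it was pressed onto the plate with about 22 N, the largest force I saw.
- **Block that is too wide:** The block I labelled A measured about 54 mm in the image, against about 48 mm for the other two. It stopped on the lead-in chamfer at 8.6 N, so I backed it off and stood it in the red bin.
- **Last checks:** In the last top view both blocks in the lane look upright, with their studs within about 2 crop pixels (roughly 2–3 mm) of the predicted positions. A is in the bin. The picture around the bearing, bolt and tape roll is unchanged from the start, and the robot touches nothing.
- **Disagreements:** No check failed. The wrist-camera positions of B and A were 2–4 mm off the first estimate along the pads, which I corrected before gripping.

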